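# Hex-pack sweet pots in a twist-lock gift tin and park it under the shelf

### The job

Pack every lidded sweet pot standing on the counter upright into the round tin, flat on its floor (seven only just fit: one in the middle and six close round it). Then put the deep lid on and turn it clockwise, about a fifth of a turn, until it stops and drops home locked. Finally slide the locked tin back into the gap between the two gift boxes until its middle is under the glass shelf, without shoving the gift boxes about.

Things in the scene. Friction and masses are not known exactly. Their poses are not given: they have to be found in the camera images.
- tin: open round steel tin, loose, about 0.42 kg. Origin: centre of its underside, z up. Floor 3 mm thick, wall 36 mm high, inside diameter 172 mm, outside 178 mm. Holds at most seven pots: one on the axis, six round it with centres about 56 mm from the axis. Four notches 28 mm wide, 4 mm deep in the rim, at 45 degrees to its x and y axes
- tin_lug (a point): one of two opposite lugs outside the tin's wall, on its +x and -x sides (this is +x, same axes as the tin): 22 mm wide, 6 mm tall, reaching 97.5 mm from the tin's axis, 25 to 31 mm above its underside
- tin_lid: deep round steel lid of that tin, standing skirt down: 205 mm across, 58 mm to its flat top, 0.24 kg. Origin: centre of the skirt's lower edge, z up; x along its handle. It only goes down over the tin with its x axis turned 70 degrees counter-clockwise, seen from above, from the tin's x axis (within 6; half a turn more is the same) and centred within 2 mm
- lid_handle (a point): middle of the lid's bar handle, 87 mm above the lid's origin: wooden bar along the lid's x axis, 110 mm long, 15 mm wide, 18 mm tall, held 20 mm clear of the lid's top by two 12 mm posts 42 mm either side of this point. Grip it across its width here
- lid_opening (a point): one of two opposite 30 degree openings in the ledges inside the skirt, which let the tin's lugs in. Put on, the lid's nubs ride on the tin's rim, lid origin 15 mm above the tin's. Turned clockwise 70 degrees it meets a stop with both x axes in line; let go there it drops 3 mm as the nubs fall into the notches (12 mm above): locked. The tin may turn a little with it
- pot_0: white ceramic pot with fixed lid, 53 mm in diameter, shoulder 35 mm high, on top a straight round wooden knob 22 mm in diameter from 37 to 61 mm above the underside; 70 g. Origin: centre of the underside, z up. May be absent (there are five to seven)
- pot_1: white ceramic pot with fixed lid, 53 mm in diameter, shoulder 35 mm high, on top a straight round wooden knob 22 mm in diameter from 37 to 61 mm above the underside; 70 g. Origin: centre of the underside, z up. May be absent (there are five to seven)
- pot_2: white ceramic pot with fixed lid, 53 mm in diameter, shoulder 35 mm high, on top a straight round wooden knob 22 mm in diameter from 37 to 61 mm above the underside; 70 g. Origin: centre of the underside, z up. May be absent (there are five to seven)
- pot_3: white ceramic pot with fixed lid, 53 mm in diameter, shoulder 35 mm high, on top a straight round wooden knob 22 mm in diameter from 37 to 61 mm above the underside; 70 g. Origin: centre of the underside, z up. May be absent (there are five to seven)
- pot_4: white ceramic pot with fixed lid, 53 mm in diameter, shoulder 35 mm high, on top a straight round wooden knob 22 mm in diameter from 37 to 61 mm above the underside; 70 g. Origin: centre of the underside, z up. May be absent (there are five to seven)
- pot_5: white ceramic pot with fixed lid, 53 mm in diameter, shoulder 35 mm high, on top a straight round wooden knob 22 mm in diameter from 37 to 61 mm above the underside; 70 g. Origin: centre of the underside, z up. May be absent (there are five to seven)
- pot_6: white ceramic pot with fixed lid, 53 mm in diameter, shoulder 35 mm high, on top a straight round wooden knob 22 mm in diameter from 37 to 61 mm above the underside; 70 g. Origin: centre of the underside, z up. May be absent (there are five to seven)
- left_box_front (a point): foot of the near end face, at its middle, of the left of two card gift boxes (58 mm wide, 172 mm long, 72 mm high, 0.4 kg, loose) that lie end-on to the robot, partly under the glass shelf. Its x axis points across the box to the robot's left, its y axis to the robot
- right_box_front (a point): the same point of the right-hand gift box, about 300 mm from the other: the gap between the boxes is about 240 mm wide and runs straight back under the shelf
- shelf_edge (a point): point on the lower front edge of the glass shelf, which runs along y 217 mm above the counter; everything farther in x than this is under the shelf. The tin's middle must end beyond it (x greater); the tin with lid stands 109 mm tall and can be pushed by its skirt from the front

How it is judged:
By the outcome, as a careful person would: the job done as asked, in the order asked, and still so for the second after the job is handed in, with the robot touching nothing.
Of pot_0, pot_1, pot_2, pot_3, pot_4, pot_5, pot_6 only 5 to 7 are there at a start; the rules pass over those that are not, and their reading is None.
At some moment in a run one of pot_0, pot_1, pot_2, pot_3, tin_lid may be knocked a few centimetres aside while the robot is not near it.
It also fails if it takes over 210 s, if anything falls off the work surface, if the arm or the gripper's body presses on something with over 40 N, if the wrist force passes 120 N, or if a joint passes its speed limit or range.

### The arm

A 6-joint arm with a two-finger parallel gripper is mounted at the origin on a cart in front of the work surface, level with it; the furniture and walls round the work are solid. World frame = base frame: x ahead of the robot, y to its left, z up, the work surface at z = 0. Lengths are in m, angles in rad, forces in N, time in s.
With the tool pointing down it reaches from about 0.375 to 0.925 m from the base axis. Payload 5.7 kg.
Tool frame: the origin (TCP) lies at the very end of the fingers, on their centre line; the grasp point (between the pads) lies 19 mm behind it; z points along the fingers, y is the line along which they close (so a half turn about z gives the same grasp; the last joint's range is limited). The gripper opens to 88 mm and grips with 3 to 60 N. Pads are 20 mm wide; open, the fingers measure 115 mm over their backs; the gripper's body (75 mm by 178 mm) begins 61 mm behind the grasp point.
Start: joints at [-1.362, 0.359, 1.51, -0, 1.272, -0.115], TCP at [0.191, -0.569, 0.223] pointing down, gripper open.
Joint ranges: [-2.97, 2.97], [-1.01, 2.36], [0.21, 2.38], [-0.96, 4.11], [0.2, 2.71], [-2.98, 2.98]. Speed limits (rad/s): [2.39, 2.39, 3.14, 3.14, 3.14, 3.14].

### API

Orientations are given as a unit quaternion [x, y, z, w].
In Python, from rig import get_state, snapshot, camera_info, sign_off gives the robot as it stands.
- The arm moves only by the tool arm_command, never from a script. Its arguments are lists of equal length, an entry for each row: "gripper": the closure, from 0 (fully open) to 1 (shut); "linear": the shift along the tool's x, y, z each as a share of 0.15 m, from -1 to 1, a list of three; "roll": the turn about the tool's z as a share of 120 degrees, from -1 to 1. A call has exactly 8 rows; each row shifts and turns the commanded pose from where the row before left it, along the tool's axes as they then stand; what a row does not reach is not made up. A row lasts 1/10 s, in which the tool goes at most 50 mm and 8.59 degrees, less where a joint would pass 70% of its speed; a pose out of reach is approached as far as the arm can. A call with a number of a shift or a turn outside -1 to 1 is refused whole. A call with a gripper value outside its range is refused whole. The fingers move at their own pace and stop on an object; "grip_force" is the grip in N (left out, the last holds). Time passes only in rows, so rows that do not move let the fingers close, or fill a call up. It gives the time, the measured TCP pose, the force, the opening and the grip force at its end, in the units of the state.
- get_state(): the state, without advancing time (a new reading comes with each control period).
- snapshot(name): name is "scene" or "top"; returns the picture (480x640x3 uint8, red, green, blue); there is no depth.
- camera_info(name): a dict with "fovy" (degrees; the focal length in pixels is half the picture's height over the tangent of half this angle, whatever the lens; pixels are square), "cx", "cy" (the principal point, pixels), "dist_coeffs" ([k1, k2, p1, p2, k3] as OpenCV has them; the pictures are not rectified), "rvec" (rotation vector, rad) and "tvec" (3), from world to camera coordinates, as OpenCV has them. Camera axes: x right, y down, z forward; pixel columns grow to the right and rows downward; lengths in m; the calibration is good to about 2 mm. A picture is of the moment at which its call begins. camera_info takes no time and is no camera call.
- sign_off(): hands the job in; it is judged then, once.
The state is a dict: "time": time; "joints": joint angles; "qd": joint speeds; "joint_torque": joint torques, N m; "tool_pos": TCP position; "tool_rot": TCP orientation; "contact_force": force on the tool from outside, world axes, zero at the start; "ft_torque": the same for the moment, N m; "width": finger opening in m; "grip_force": force on a finger pad.
Only numpy, scipy, OpenCV 4.12 (cv2) and the standard library are available. Lean on these libraries where they do the work, as an engineer would, in place of code of your own. Each camera call takes 0.05 s, during which the arm holds its last target. There are 200 camera calls.

## Working session

There is one attempt and no reset: what is moved stays moved. The work goes in short steps, Python scripts to look and compute and a tool call to move; the robot and the scene stay as the last step left them, time stands still between calls to the robot, and variables do not carry over. Pictures are saved under pics/ and viewed, at most 14 in all, crops included, and the job is handed in when it is done.

Besides the shell and the picture viewer there is one more tool, called after "Emit:" in YAML: its name, and indented under it one key for each argument. arm_command: Moves the arm, as the interface text tells. Shift numbers are shares of 0.15 m and turn numbers shares of 120 degrees, none past 1 either way. Its arguments: {"type":"object","properties":{"gripper":{"type":"array"},"linear":{"type":"array"},"roll":{"type":"array"},"grip_force":{"type":"number"}},"required":["gripper","linear","roll"]}

```bash
mkdir -p pics; ls; python3 - <<'E'
from rig import *
import cv2
for n in ("scene","top"):
    im=snapshot(n); cv2.imwrite(f"pics/{n}0.png",im[:,:,::-1]); print(n,camera_info(n))
print(get_state())
E
```

```text
pics
scene {'fovy': 42.31305461208675, 'cx': 314.08102934762417, 'cy': 245.74049559169126, 'dist_coeffs': array([-0.05698862,  0.        ,  0.        ,  0.        ,  0.        ]), 'rvec': array([ 1.86135177, -1.09243481,  0.65118597]), 'tvec': array([-0.35140636,  0.36505337,  1.26530154])}
top {'fovy': 44.63463273050107, 'cx': 323.7191825280151, 'cy': 238.24656536927475, 'dist_coeffs': array([0.00541284, 0.        , 0.        , 0.        , 0.        ]), 'rvec': array([ 2.18847074, -2.17953806,  0.06943041]), 'tvec': array([-0.09196257,  0.58627594,  1.41947109])}
{'time': 0.1, 'joints': array([-1.36208125e+00,  3.59437784e-01,  1.51129745e+00, -7.66953582e-06,
        1.27247624e+00, -1.15059660e-01]), 'qd': array([-0.0003446 , -0.00180122, -0.00311883, -0.00065387, -0.00020769,
       -0.00047533]), 'joint_torque': array([-7.97386656e-04, -5.16356456e+01, -2.71406668e+01,  6.75897603e-02,
        2.76144943e-02, -3.16565206e-05]), 'tool_pos': array([ 0.19077623, -0.5682291 ,  0.22190095]), 'tool_rot': array([ 9.86924327e-01,  1.61182247e-01, -4.15494893e-05, -8.08352496e-04]), 'contact_force': array([-0.089572  ,  0.694826  ,  0.14260314]), 'ft_torque': array([-0.00609175, -0.01232857,  0.00265521]), 'grip_force': 0.0, 'width': 0.0878841644452217}
```

View pics/top0.png

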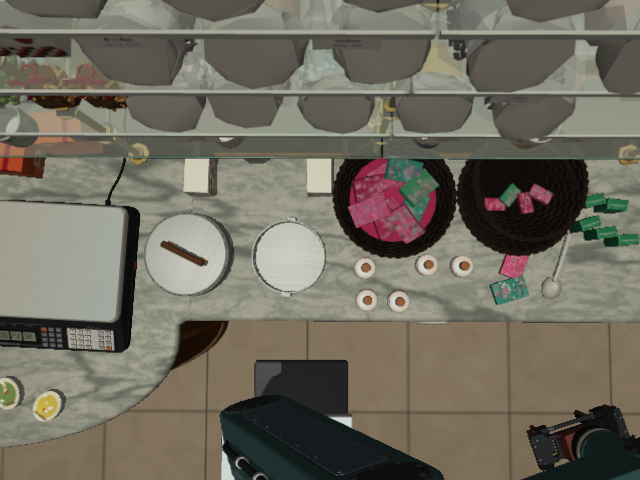

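View pics/scene0.png

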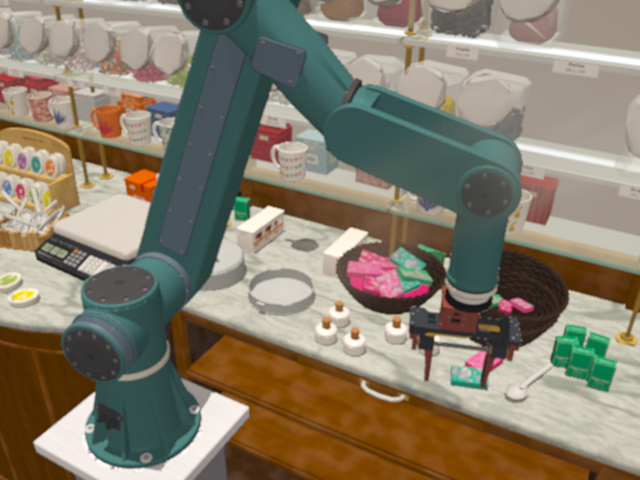

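The top view shows five pots near (365,268), (367,300), (399,301), (427,265) and (461,267). The tin is at (289,256) with lugs near (291,219) and (287,293). The lid is at (188,253), with its handle running (163,242) to (206,263). The box fronts are at about row 193, columns 200 and 319, and the shelf edge is at row ~158. The scene view agrees, with one pot hidden behind the gripper.

```bash
cat > h.py <<'E'
import numpy as np, cv2
from rig import *
def cam(n):
    c=camera_info(n); f=240/np.tan(np.radians(c['fovy']/2))
    return np.array([[f,0,c['cx']],[0,f,c['cy']],[0,0,1]]),c['dist_coeffs'],c['rvec'],c['tvec']
def proj(n,P):
    K,d,r,t=cam(n); return cv2.projectPoints(np.asarray(P,float).reshape(-1,3),r,t,K,d)[0].reshape(-1,2)
def world(n,uv,z):
    K,d,r,t=cam(n); R=cv2.Rodrigues(r)[0]
    p=cv2.undistortPoints(np.asarray(uv,float).reshape(-1,1,2),K,d).reshape(-1,2)
    D=np.c_[p,np.ones(len(p))]@R; C=-R.T@t
    return C+D*((z-C[2])/D[:,2])[:,None]
def rect(im,n,z,c,half,res=.0005):
    """metric patch at height z: rows down = -x, columns right = -y"""
    N=int(2*half/res); g=half-np.arange(N)*res
    X,Y=np.meshgrid(c[0]+g,c[1]+g,indexing='ij')
    m=proj(n,np.stack([X,Y,0*X+z],-1)).astype(np.float32).reshape(N,N,2)
    return cv2.remap(im,m[...,0],m[...,1],cv2.INTER_CUBIC)
def circle(im,n,z,c,r,s=.012):
    """best mean-gradient circle of radius r near c"""
    g=cv2.cvtColor(im,cv2.COLOR_RGB2GRAY).astype(np.float32)
    th=np.radians(np.arange(0,360,3)); best=[]
    def prof(c0,rr):
        P=np.c_[c0[0]+rr*np.cos(th),c0[1]+rr*np.sin(th),0*th+z]
        q=proj(n,P).astype(np.float32); return cv2.remap(g,q[:,0],q[:,1],cv2.INTER_LINEAR).ravel()
    for st in (.003,.001):
        k=np.arange(-s,s+1e-9,st); sc=[]
        for a in k:
            for b in k:
                c0=(c[0]+a,c[1]+b); sc.append((np.minimum(abs(prof(c0,r+.0025)-prof(c0,r-.0025)),40).mean(),c0))
        sc.sort(key=lambda e:-e[0]); c=np.mean([e[1] for e in sc[:4]],0); s=.004
    return c,sc[0][0]
def knobs(im,n='top'):
    h=cv2.cvtColor(im,cv2.COLOR_RGB2HSV)
    m=cv2.inRange(h,(3,70,50),(18,255,215))
    _,_,st,ce=cv2.connectedComponentsWithStats(m); out=[]
    for s,c in zip(st[1:],ce[1:]):
        if 25<s[4]<150:
            w=world(n,c,.050)[0]
            if .3<w[0]<.8 and -.5<w[1]<.6: out.append((s[4],c.round(1),w[:2].round(4)))
    return out
E
python3 - <<'E'
from h import *
im=cv2.imread("pics/top0.png")[:,:,::-1].copy()
K,d,r,t=cam('top'); print('cam',-cv2.Rodrigues(r)[0].T@t)
for k in knobs(im): print(k)
tin0=world('top',[289,256],.037)[0]; lid0=world('top',[188,253],.058)[0]
print('tin0',tin0,'lid0',lid0)
for z in (.036,.039): print('tin',z,[circle(im,'top',z,tin0,r) for r in (.086,.089)])
print('lid',circle(im,'top',.058,lid0,.1025))
print('handle',world('top',[[163,242],[206,263]],.096))
print('shelf',world('top',[[260,158],[200,158],[319,158]],.217)[:,:2],'box',world('top',[[184,193],[216,193],[307,193],[332,193]],.0)[:,:2])
a=rect(im,'top',.028,tin0,.12); b=rect(im,'top',.06,lid0,.12)
cv2.imwrite("pics/r0.png",np.hstack([a,b])[:,:,::-1][:, :])
cv2.imwrite("pics/box0.png",cv2.resize(im[135:305,170:480],None,fx=2.5,fy=2.5,interpolation=cv2.INTER_CUBIC)[:,:,::-1])
E
```

```text
cam [ 0.48791016 -0.09710964  1.45588054]
(np.int32(26), array([242. , 154.3]), array([0.7887, 0.1103]))
(np.int32(27), array([212.4, 167. ]), array([0.7573, 0.1819]))
(np.int32(65), array([428.7, 264. ]), array([ 0.5235, -0.342 ]))
(np.int32(69), array([464.3, 265.3]), array([ 0.5209, -0.4274]))
(np.int32(61), array([365.7, 267.1]), array([ 0.5156, -0.1908]))
(np.int32(62), array([367.4, 300. ]), array([ 0.4369, -0.1947]))
(np.int32(65), array([399.9, 301.2]), array([ 0.4345, -0.2725]))
(np.int32(28), array([ 43.4, 328.9]), array([0.3651, 0.5785]))
tin0 [ 0.54193259 -0.00553482  0.037     ] lid0 [0.5473451  0.23505799 0.058     ]
tin 0.036 [(array([ 0.54168259, -0.00328482]), np.float32(35.679157)), (array([ 0.54143259, -0.00703482]), np.float32(30.7479))]
tin 0.039 [(array([ 0.54143259, -0.00353482]), np.float32(36.39672)), (array([ 0.54143259, -0.00703482]), np.float32(30.508553))]
lid (array([0.5455951 , 0.23130799]), np.float32(29.808554))
handle [[0.57117008 0.28489339 0.096     ]
 [0.52261967 0.18365494 0.096     ]]
shelf [[ 0.74509374  0.04681389]
 [ 0.74464694  0.17560398]
 [ 0.74551348 -0.0797466 ]] box [[ 0.70054367  0.26192798]
 [ 0.70084196  0.18152053]
 [ 0.70166953 -0.04701579]
 [ 0.70189145 -0.1097517 ]]
```

```bash
python3 - <<'E'
import cv2,numpy as np
a=cv2.imread("pics/r0.png"); b=cv2.imread("pics/box0.png"); b=cv2.resize(b[:, :],(800,int(b.shape[0]*800/b.shape[1])))[:200]
a=cv2.resize(a,(800,400)); cv2.imwrite("pics/v1.png",np.vstack([a,b]))
E
```

```text
(no output)
```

View pics/v1.png

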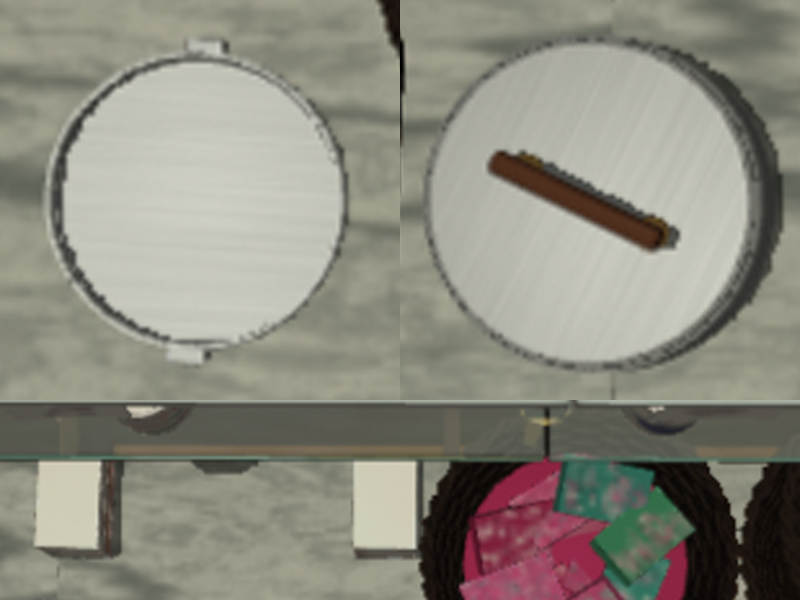

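The rectified patches show the tin's lugs at (208,46) and (187,355), which puts the tin's axis at about -3.9° and its centre near (0.5415,-0.004). The lid handle runs (492,162) to (658,238), an angle of about 65.4°, with its centre near (0.5455,0.241). The box fronts are at row ~550. Next I check the pot positions with their shoulder circles, and the basket height.

```bash
python3 - <<'E'
from h import *
im=cv2.imread("pics/top0.png")[:,:,::-1].copy(); s=cv2.imread("pics/scene0.png")
for a,c,w in knobs(im):
    if w[1]<-.1: print(w,circle(im,'top',.034,w,.0245,.009))
print('box tops',world('top',[[184.3,192],[208.8,192],[306.8,192],[331.2,192]],.072)[:,:2].round(4))
k=3.2
c=cv2.resize(s[225:375,300:550],None,fx=k,fy=k,interpolation=cv2.INTER_CUBIC)
for P in [(.545,-.165),(.54,-.26),(.54,-.53),(.56,-.42)]:
    for z,col in ((0,(255,0,0)),(.05,(0,255,0)),(.1,(0,0,255))):
        u=(proj('scene',[*P,z])[0]-[300,225])*k; cv2.circle(c,tuple(int(v) for v in u),4,col,-1)
cv2.imwrite("pics/s1.png",c)
E
```

```text
[ 0.5235 -0.342 ] (array([ 0.52325, -0.33975]), np.float32(39.51032))
[ 0.5209 -0.4274] (array([ 0.52015, -0.4259 ]), np.float32(39.460182))
[ 0.5156 -0.1908] (array([ 0.5146, -0.1893]), np.float32(39.930565))
[ 0.4369 -0.1947] (array([ 0.4374 , -0.19345]), np.float32(39.9237))
[ 0.4345 -0.2725] (array([ 0.435  , -0.27175]), np.float32(39.446476))
box tops [[ 0.6924  0.2435]
 [ 0.6927  0.185 ]
 [ 0.6935 -0.049 ]
 [ 0.6937 -0.1072]]
```

View pics/s1.png

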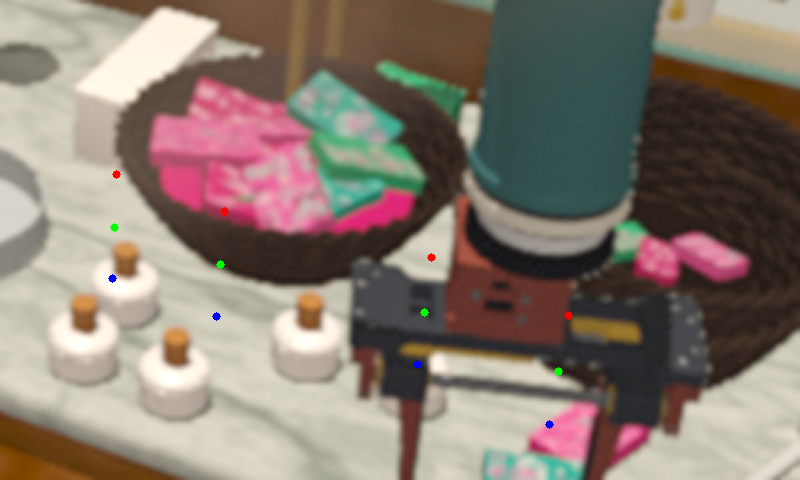

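The basket rims stand about 85 mm high, below the gripper's body in a grasp. There are five pots, with knobs at (125,258), (84,312), (176,345), (309,310) and one behind the gripper. Starting with the farthest pot, E.

Emit:
arm_command:
  gripper: [0.3,0.3,0.3,0.3,0.3,0.3,0.3,0.3]
  linear:
    - [0,0,0]
    - [0,0,0]
    - [0,0,0]
    - [0.22,-0.0945,0]
    - [0.22,-0.0945,0]
    - [0.22,-0.0945,0]
    - [0.22,-0.0945,0]
    - [0.22,-0.0945,0]
  roll: [0.07,0.07,0.0146,0,0,0,0,0]
  grip_force: 15

```text
time: 0.9
tool_pos: [0.3569, -0.4969, 0.2222]
tool_rot: [1.0, -0.0, -0.0, -0.0]
contact_force: [1.4, -1.2, 0.3]
width: 0.0614
grip_force: 0.0
```

Emit:
arm_command:
  gripper: [0.3,0.3,0.3,0.3,0.3,0.3,0.3,0.3]
  linear:
    - [0.22,-0.0945,0.1]
    - [0.22,-0.0945,0.1]
    - [0.22,-0.0945,0.1]
    - [0.22,-0.0945,0.1]
    - [0.22,-0.0945,0.1]
    - [0,0,0.1]
    - [0,0,0]
    - [0,0,0]
  roll: [0,0,0,0,0,0,0,0]

```text
time: 1.7
tool_pos: [0.5197, -0.4271, 0.1322]
tool_rot: [1.0, -0.0, -0.001, -0.0]
contact_force: [0.8, 1.0, -0.3]
width: 0.0615
grip_force: 0.0
```

Emit:
arm_command:
  gripper: [0.3,0.3,0.3,0.3,1,1,1,1]
  linear:
    - [0,0,0.2]
    - [0,0,0.2]
    - [0,0,0.15]
    - [0,0,0.05]
    - [0,0,0]
    - [0,0,0]
    - [0,0,0]
    - [0,0,0]
  roll: [0,0,0,0,0,0,0,0]

```text
time: 2.5
tool_pos: [0.5215, -0.4278, 0.0441]
tool_rot: [1.0, -0.0, 0.001, 0.001]
contact_force: [-0.0, 0.6, 0.0]
width: 0.033
grip_force: 0.0
```

Emit:
arm_command:
  gripper: [1,1,1,1,1,1,1,1]
  linear:
    - [0,0,0]
    - [0,0,0]
    - [0,0,-0.1]
    - [0,0,-0.2]
    - [0,0,-0.2]
    - [0,0,-0.1]
    - [0,0,0]
    - [0,0,0]
  roll: [0,0,0,0,0,0,0,0]

```text
time: 3.3
tool_pos: [0.5206, -0.4267, 0.1323]
tool_rot: [1.0, 0.0, -0.0, -0.0]
contact_force: [-0.3, 0.3, -1.9]
width: 0.0214
grip_force: 15.0
```

```bash
python3 - <<'E'
from h import *
im=snapshot('top'); cv2.imwrite("pics/t1.png",im[:,:,::-1]); s=get_state(); print(s['width'],s['tool_pos'],s['contact_force'])
for k in knobs(im): print(k)
cv2.imwrite("pics/s2.png",snapshot('scene')[:,:,::-1])
E
```

```text
0.021458807174640764 [ 0.52016184 -0.42628794  0.13144053] [-0.34863399 -0.24265202 -1.71729044]
(np.int32(32), array([240. , 154.5]), array([0.7883, 0.115 ]))
(np.int32(26), array([212.3, 167. ]), array([0.7571, 0.1819]))
(np.int32(66), array([476.6, 250.3]), array([ 0.5569, -0.4572]))
(np.int32(64), array([428.7, 264.1]), array([ 0.5233, -0.3419]))
(np.int32(61), array([365.7, 267.1]), array([ 0.5156, -0.1908]))
(np.int32(66), array([367. , 300.1]), array([ 0.4368, -0.1939]))
(np.int32(69), array([400. , 301.4]), array([ 0.4339, -0.2727]))
(np.int32(31), array([ 43.2, 329. ]), array([0.3648, 0.5791]))
```

View pics/s2.png

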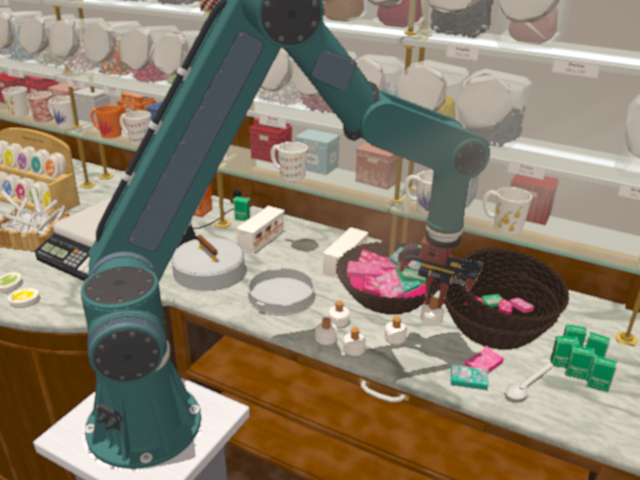

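Pot held: width 21.4 mm, about 1.7 N of extra load. Carrying it to the far slot.

Emit:
arm_command:
  gripper: [1,1,1,1,1,1,1,1]
  linear:
    - [0,-0.2817,-0.1]
    - [0,-0.2817,0]
    - [0,-0.2817,0]
    - [0,-0.2817,0]
    - [0,-0.2817,0]
    - [0,-0.2817,0]
    - [0,-0.2817,0]
    - [0,-0.2817,0]
  roll: [0,0,0,0,0,0,0,0]

```text
time: 4.2
tool_pos: [0.5196, -0.0871, 0.1463]
tool_rot: [1.0, -0.0, -0.001, -0.0]
contact_force: [0.7, 0.6, -0.7]
width: 0.0219
grip_force: 15.0
```

Emit:
arm_command:
  gripper: [1,1,1,1,1,1,1,1]
  linear:
    - [0.168,-0.2817,0]
    - [0.168,-0.2817,0]
    - [0.1687,0,0]
    - [0,0,0]
    - [0,0,0.1]
    - [0,0,0.2]
    - [0,0,0.2]
    - [0,0,0]
  roll: [0,0,0,0,0,0,0,0]

```text
time: 5.0
tool_pos: [0.5913, -0.0047, 0.0681]
tool_rot: [1.0, -0.0, -0.005, -0.001]
contact_force: [-1.2, 0.4, -0.5]
width: 0.0217
grip_force: 15.0
```

```bash
python3 - <<'E'
from rig import *
snapshot('top'); s=get_state(); print(s['tool_pos'],s['tool_rot'],s['contact_force'],s['joints'],s['qd'])
E
```

```text
[ 0.59306518 -0.00479625  0.07022696] [ 9.99993383e-01 -4.59731476e-04 -3.58256101e-03 -4.34204082e-04] [-0.42585706 -0.42304282 -0.90856586] [-1.24506201e-01  5.23219007e-01  1.67116188e+00 -3.03864259e-05
  9.54429294e-01  1.44722725e+00] [ 0.00296398 -0.04104704 -0.05112774  0.00119003  0.01196629  0.00295535]
```

Emit:
arm_command:
  gripper: [1,1,1,1,1,0.6,0.6,0.6]
  linear:
    - [0,0,0]
    - [0,0,0.1]
    - [0,0,0.08]
    - [0,0,0]
    - [0,0,0]
    - [0,0,0]
    - [0,0,0]
    - [0,0,0]
  roll: [0,0,0,0,0,0,0,0]

```text
time: 5.85
tool_pos: [0.5968, -0.0045, 0.046]
tool_rot: [1.0, 0.0, 0.0, 0.0]
contact_force: [0.4, -0.7, 0.1]
width: 0.0347
grip_force: 0.0
```

Emit:
arm_command:
  gripper: [0.6,0.6,0.6,0.4,0.4,0.4,0.4,0.4]
  linear:
    - [0,0,-0.2]
    - [0,0,-0.2]
    - [0,0,-0.2]
    - [-0.1633,0.2808,0]
    - [-0.1633,0.2808,0]
    - [-0.1633,0.2808,0]
    - [0,0.2808,0]
    - [0,0.2808,0]
  roll: [0,0,0,0,0,0,0,0]

```text
time: 6.65
tool_pos: [0.5221, -0.2165, 0.1361]
tool_rot: [1.0, -0.0, 0.0, -0.0]
contact_force: [0.5, 0.7, 0.3]
width: 0.0527
grip_force: 0.0
```

Emit:
arm_command:
  gripper: [0.4,0.4,0.4,0.4,0.4,0.4,0.4,0.4]
  linear:
    - [0,0.2808,0]
    - [0,0.2808,0]
    - [0,0.2808,0]
    - [0,0,0]
    - [0,0,0]
    - [0,0,0]
    - [0,0,0]
    - [0,0,0]
  roll: [0,0,0,0,0,0,0,0]

```text
time: 7.45
tool_pos: [0.5232, -0.3401, 0.1358]
tool_rot: [1.0, 0.001, -0.0, -0.0]
contact_force: [-0.1, -0.0, 0.6]
width: 0.0523
grip_force: 0.0
```

```bash
python3 - <<'E'
from h import *
im=snapshot('top'); cv2.imwrite("pics/t2.png",im[:,:,::-1]); s=get_state(); print(s['tool_pos'])
for k in knobs(im): print(k)
for k in knobs(snapshot('scene'),'scene'): print(k)
E
```

```text
[ 0.52324332 -0.34028883  0.13576229]
(np.int32(41), array([249.1, 154.2]), array([0.7891, 0.0928]))
(np.int32(63), array([288.3, 232.7]), array([ 0.5975, -0.0043]))
(np.int32(61), array([365.7, 267.1]), array([ 0.5156, -0.1908]))
(np.int32(62), array([367.4, 300. ]), array([ 0.4369, -0.1947]))
(np.int32(31), array([ 43.2, 329. ]), array([0.3648, 0.5791]))
(np.int32(61), array([291.8, 269.7]), array([ 0.5985, -0.0022]))
(np.int32(75), array([338.8, 305.2]), array([ 0.5121, -0.1898]))
(np.int32(89), array([326., 322.]), array([ 0.4342, -0.1948]))
(np.int32(91), array([396.2, 322.6]), array([ 0.5162, -0.343 ]))
(np.int32(94), array([354.4, 333.6]), array([ 0.4273, -0.2737]))
```

Emit:
arm_command:
  gripper: [0.4,0.4,0.4,0.4,0.4,1,1,1]
  linear:
    - [0,0,0.2]
    - [0,0,0.2]
    - [0,0,0.15]
    - [0,0,0.07]
    - [0,0,0]
    - [0,0,0]
    - [0,0,0]
    - [0,0,0]
  roll: [0,0,0,0,0,0,0,0]

```text
time: 8.35
tool_pos: [0.5239, -0.342, 0.0439]
tool_rot: [1.0, 0.0, 0.001, 0.001]
contact_force: [-0.8, 0.2, -0.1]
width: 0.0325
grip_force: 0.0
```

Emit:
arm_command:
  gripper: [1,1,1,1,1,1,1,1]
  linear:
    - [0,0,0]
    - [0,0,-0.1]
    - [0,0,-0.2]
    - [0,0,-0.2]
    - [0,0,-0.2]
    - [0,-0.2714,0]
    - [0,-0.2714,0]
    - [0,-0.2714,0]
  roll: [0,0,0,0,0,0,0,0]

```text
time: 9.15
tool_pos: [0.5232, -0.2185, 0.1492]
tool_rot: [1.0, -0.001, 0.001, 0.0]
contact_force: [-0.2, 0.3, -0.6]
width: 0.0213
grip_force: 15.0
```

Emit:
arm_command:
  gripper: [1,1,1,1,1,1,1,1]
  linear:
    - [0,-0.2714,0]
    - [0,-0.2714,0]
    - [0.1183,-0.2714,0]
    - [0.1183,-0.2714,0]
    - [0,0,0]
    - [0,0,0.1]
    - [0,0,0.2]
    - [0,0,0.1]
  roll: [0,0,0,0,0,0,0,0]

```text
time: 9.95
tool_pos: [0.5577, -0.0567, 0.0871]
tool_rot: [1.0, 0.0, -0.001, -0.0]
contact_force: [-0.5, 0.4, -1.4]
width: 0.0215
grip_force: 15.0
```

Emit:
arm_command:
  gripper: [1,1,1,1,1,0.6,0.6,0.6]
  linear:
    - [0,0,0.15]
    - [0,0,0.1]
    - [0,0,0.037]
    - [0,0,0]
    - [0,0,0]
    - [0,0,0]
    - [0,0,0]
    - [0,0,0]
  roll: [0,0,0,0,0,0,0,0]

```text
time: 10.75
tool_pos: [0.5587, -0.0566, 0.0449]
tool_rot: [1.0, -0.0, 0.0, 0.0]
contact_force: [0.4, 0.3, 0.0]
width: 0.0353
grip_force: 0.0
```

Emit:
arm_command:
  gripper: [0.6,0.6,0.6,0.4,0.4,0.4,0.4,0.4]
  linear:
    - [0,0,-0.2]
    - [0,0,-0.2]
    - [0,0,-0.2]
    - [-0.1,0.2978,0]
    - [-0.1,0.2978,0]
    - [-0.09,0.2978,0]
    - [0,0,0]
    - [0,0,0]
  roll: [0,0,0,0,0,0,0,0]

```text
time: 11.55
tool_pos: [0.5147, -0.1913, 0.1346]
tool_rot: [1.0, -0.001, 0.0, -0.0]
contact_force: [0.0, -0.2, 0.4]
width: 0.0526
grip_force: 0.0
```

```bash
python3 - <<'E'
from h import *
im=snapshot('top'); cv2.imwrite("pics/t3.png",im[:,:,::-1]); s=get_state(); print(s['tool_pos'])
for k in knobs(im)+knobs(snapshot('scene'),'scene'): print(k)
E
```

```text
[ 0.51492707 -0.19024859  0.13455193]
(np.int32(29), array([242.6, 154.2]), array([0.7889, 0.1087]))
(np.int32(27), array([212.3, 167.6]), array([0.7558, 0.1819]))
(np.int32(63), array([288.3, 232.7]), array([ 0.5975, -0.0043]))
(np.int32(58), array([310.4, 248.7]), array([ 0.5593, -0.0577]))
(np.int32(34), array([358.1, 278.2]), array([ 0.4888, -0.1727]))
(np.int32(63), array([367.3, 300.1]), array([ 0.4367, -0.1947]))
(np.int32(29), array([ 43.3, 328.9]), array([0.365 , 0.5788]))
(np.int32(114), array([312.4, 237.6]), array([0.7855, 0.0364]))
(np.int32(59), array([291.8, 269.8]), array([ 0.5982, -0.0026]))
(np.int32(67), array([302.1, 281.4]), array([ 0.5613, -0.0561]))
(np.int32(78), array([338.7, 306.3]), array([ 0.508 , -0.1917]))
(np.int32(97), array([325.8, 321.6]), array([ 0.4354, -0.1936]))
(np.int32(102), array([354.5, 331.9]), array([ 0.4333, -0.2712]))
```

Emit:
arm_command:
  gripper: [0.4,0.4,0.4,0.4,0.4,1,1,1]
  linear:
    - [0,0,0.2]
    - [0,0,0.2]
    - [0,0,0.15]
    - [0,0,0.06]
    - [0,0,0]
    - [0,0,0]
    - [0,0,0]
    - [0,0,0]
  roll: [0,0,0,0,0,0,0,0]

```text
time: 12.45
tool_pos: [0.516, -0.1908, 0.0442]
tool_rot: [1.0, 0.0, 0.001, 0.0]
contact_force: [-0.2, 0.8, 0.6]
width: 0.0325
grip_force: 0.0
```

Emit:
arm_command:
  gripper: [1,1,1,1,1,1,1,1]
  linear:
    - [0,0,0]
    - [0,0,-0.1]
    - [0,0,-0.2]
    - [0,0,-0.2]
    - [0,0,-0.2]
    - [0.058,-0.3173,0]
    - [0.058,-0.3173,0]
    - [0.058,-0.3173,0]
  roll: [0,0,0,0,0,0,0,0]

```text
time: 13.25
tool_pos: [0.5415, -0.0467, 0.1489]
tool_rot: [1.0, -0.001, 0.001, 0.0]
contact_force: [1.5, -0.1, -0.7]
width: 0.0216
grip_force: 15.0
```

Emit:
arm_command:
  gripper: [1,1,1,1,1,1,1,1]
  linear:
    - [0.058,-0.3173,0]
    - [0.058,-0.3173,0]
    - [0,0,0]
    - [0,0,0]
    - [0,0,0.15]
    - [0,0,0.2]
    - [0,0,0.1]
    - [0,0,0]
  roll: [0,0,0,0,0,0,0,0]

```text
time: 14.05
tool_pos: [0.5563, 0.0457, 0.0786]
tool_rot: [1.0, -0.001, -0.002, 0.0]
contact_force: [-0.4, -0.7, -0.8]
width: 0.0213
grip_force: 15.0
```

Emit:
arm_command:
  gripper: [1,1,1,1,1,0.6,0.6,0.6]
  linear:
    - [0,0,0.12]
    - [0,0,0.08]
    - [0,0,0.04]
    - [0,0,0]
    - [0,0,0]
    - [0,0,0]
    - [0,0,0]
    - [0,0,0]
  roll: [0,0,0,0,0,0,0,0]

```text
time: 14.85
tool_pos: [0.5584, 0.0475, 0.0447]
tool_rot: [1.0, -0.0, -0.0, -0.0]
contact_force: [0.1, -1.1, 0.2]
width: 0.0351
grip_force: 0.0
```

Emit:
arm_command:
  gripper: [0.6,0.6,0.6,0.4,0.4,0.4,0.4,0.4]
  linear:
    - [0,0,-0.2]
    - [0,0,-0.2]
    - [0,0,-0.2]
    - [-0.135,0.269,0]
    - [-0.135,0.269,0]
    - [-0.135,0.269,0]
    - [-0.135,0.269,0]
    - [-0.135,0.269,0]
  roll: [0,0,0,0,0,0,0,0]

```text
time: 15.65
tool_pos: [0.4563, -0.1555, 0.1348]
tool_rot: [1.0, 0.0, 0.0, 0.0]
contact_force: [0.8, 0.0, 0.3]
width: 0.0529
grip_force: 0.0
```

Emit:
arm_command:
  gripper: [0.4,0.4,0.4,0.4,0.4,0.4,0.4,0.4]
  linear:
    - [-0.135,0.269,0]
    - [0,0,0]
    - [0,0,0]
    - [0,0,0]
    - [0,0,0]
    - [0,0,0]
    - [0,0,0]
    - [0,0,0]
  roll: [0,0,0,0,0,0,0,0]

```text
time: 16.45
tool_pos: [0.4374, -0.1941, 0.1346]
tool_rot: [1.0, 0.001, -0.0, -0.0]
contact_force: [0.9, -0.3, -0.5]
width: 0.0527
grip_force: 0.0
```

```bash
python3 - <<'E'
from h import *
im=snapshot('top'); cv2.imwrite("pics/t4.png",im[:,:,::-1]); s=get_state(); print(s['tool_pos'])
for k in knobs(im)+knobs(snapshot('scene'),'scene'): print(k)
E
```

```text
[ 0.43732035 -0.19421488  0.13461059]
(np.int32(28), array([243.1, 154.2]), array([0.7889, 0.1074]))
(np.int32(26), array([212.3, 166.7]), array([0.758 , 0.1819]))
(np.int32(63), array([288.3, 232.7]), array([ 0.5975, -0.0043]))
(np.int32(62), array([267.1, 248.6]), array([0.5591, 0.0465]))
(np.int32(58), array([310.4, 248.7]), array([ 0.5593, -0.0577]))
(np.int32(29), array([ 43.3, 328.9]), array([0.365 , 0.5788]))
(np.int32(146), array([305.4, 253. ]), array([0.6959, 0.0097]))
(np.int32(53), array([345.3, 253.4]), array([ 0.7511, -0.0903]))
(np.int32(141), array([314. , 270.5]), array([ 0.6251, -0.0571]))
(np.int32(104), array([357.8, 269. ]), array([ 0.692 , -0.1576]))
(np.int32(59), array([291.8, 269.8]), array([ 0.5982, -0.0026]))
(np.int32(65), array([268.4, 271.2]), array([0.5596, 0.0489]))
(np.int32(69), array([302. , 281.5]), array([ 0.561 , -0.0559]))
(np.int32(89), array([325.8, 323.1]), array([ 0.4304, -0.1962]))
(np.int32(111), array([354.5, 332.9]), array([ 0.4297, -0.2728]))
```

Emit:
arm_command:
  gripper: [0.4,0.4,0.4,0.4,0.4,1,1,1]
  linear:
    - [0,0,0.2]
    - [0,0,0.2]
    - [0,0,0.15]
    - [0,0,0.06]
    - [0,0,0]
    - [0,0,0]
    - [0,0,0]
    - [0,0,0]
  roll: [0,0,0,0,0,0,0,0]

```text
time: 17.35
tool_pos: [0.4379, -0.195, 0.0441]
tool_rot: [1.0, 0.0, 0.001, 0.0]
contact_force: [-0.3, 0.0, -0.7]
width: 0.0322
grip_force: 0.0
```

Emit:
arm_command:
  gripper: [1,1,1,1,1,1,1,1]
  linear:
    - [0,0,0]
    - [0,0,-0.1]
    - [0,0,-0.2]
    - [0,0,-0.2]
    - [0,0,-0.2]
    - [0.08,-0.296,0]
    - [0.08,-0.296,0]
    - [0.08,-0.296,0]
  roll: [0,0,0,0,0,0,0,0]

```text
time: 18.15
tool_pos: [0.4735, -0.0604, 0.1489]
tool_rot: [1.0, -0.001, 0.001, 0.0]
contact_force: [0.6, -0.4, -0.8]
width: 0.0217
grip_force: 15.0
```

Emit:
arm_command:
  gripper: [1,1,1,1,1,1,1,1]
  linear:
    - [0.08,-0.296,0]
    - [0.08,-0.296,0]
    - [0,0,0]
    - [0,0,0]
    - [0,0,0.15]
    - [0,0,0.2]
    - [0,0,0.1]
    - [0,0,0]
  roll: [0,0,0,0,0,0,0,0]

```text
time: 18.95
tool_pos: [0.4948, 0.026, 0.0788]
tool_rot: [1.0, -0.001, -0.002, -0.0]
contact_force: [-0.3, 0.1, 0.4]
width: 0.0215
grip_force: 15.0
```

Emit:
arm_command:
  gripper: [1,1,1,1,1,0.6,0.6,0.6]
  linear:
    - [0,0,0.12]
    - [0,0,0.08]
    - [0,0,0.04]
    - [0,0,0]
    - [0,0,0]
    - [0,0,0]
    - [0,0,0]
    - [0,0,0]
  roll: [0,0,0,0,0,0,0,0]

```text
time: 19.75
tool_pos: [0.4971, 0.0273, 0.0448]
tool_rot: [1.0, -0.0, 0.0, -0.0]
contact_force: [0.1, -0.3, 0.2]
width: 0.0346
grip_force: 0.0
```

Emit:
arm_command:
  gripper: [0.6,0.6,0.6,0.4,0.4,0.4,0.4,0.4]
  linear:
    - [0,0,-0.2]
    - [0,0,-0.2]
    - [0,0,-0.2]
    - [-0.059,0.2857,0]
    - [-0.059,0.2857,0]
    - [-0.059,0.2857,0]
    - [-0.059,0.2857,0]
    - [-0.059,0.2857,0]
  roll: [0,0,0,0,0,0,0,0]

```text
time: 20.55
tool_pos: [0.4523, -0.1884, 0.1348]
tool_rot: [1.0, 0.0, 0.0, 0.0]
contact_force: [1.2, -0.1, 0.6]
width: 0.0525
grip_force: 0.0
```

Emit:
arm_command:
  gripper: [0.4,0.4,0.4,0.4,0.4,0.4,0.4,0.4]
  linear:
    - [-0.059,0.2857,0]
    - [-0.059,0.2857,0]
    - [0,0,0]
    - [0,0,0]
    - [0,0,0]
    - [0,0,0]
    - [0,0,0]
    - [0,0,0]
  roll: [0,0,0,0,0,0,0,0]

```text
time: 21.35
tool_pos: [0.4354, -0.2716, 0.1346]
tool_rot: [1.0, 0.001, -0.0, -0.0]
contact_force: [0.1, -0.1, -0.1]
width: 0.0526
grip_force: 0.0
```

```bash
python3 - <<'E'
from h import *
im=snapshot('top'); cv2.imwrite("pics/t5.png",im[:,:,::-1]); s=get_state(); print(s['tool_pos'])
for k in knobs(im)+knobs(snapshot('scene'),'scene'): print(k)
E
```

```text
[ 0.43536621 -0.27186596  0.13465299]
(np.int32(30), array([242.8, 154.3]), array([0.7888, 0.1083]))
(np.int32(63), array([288.3, 232.7]), array([ 0.5975, -0.0043]))
(np.int32(62), array([267.1, 248.6]), array([0.5591, 0.0465]))
(np.int32(57), array([310.4, 248.7]), array([ 0.5593, -0.0579]))
(np.int32(61), array([275.1, 274.5]), array([0.4968, 0.0267]))
(np.int32(30), array([ 43.3, 329. ]), array([0.3649, 0.5789]))
(np.int32(31), array([375.7, 261.9]), array([ 0.7515, -0.1851]))
(np.int32(60), array([291.8, 269.7]), array([ 0.5985, -0.0024]))
(np.int32(65), array([268.4, 271.2]), array([0.5596, 0.0489]))
(np.int32(80), array([389.6, 278.9]), array([ 0.6893, -0.2532]))
(np.int32(67), array([302.1, 281.5]), array([ 0.5612, -0.0561]))
(np.int32(58), array([261.9, 284.5]), array([0.4956, 0.0282]))
(np.int32(93), array([354.4, 333.5]), array([ 0.4276, -0.2737]))
```

Emit:
arm_command:
  gripper: [0.4,0.4,0.4,0.4,0.4,1,1,1]
  linear:
    - [0,0,0.2]
    - [0,0,0.2]
    - [0,0,0.15]
    - [0,0,0.06]
    - [0,0,0]
    - [0,0,0]
    - [0,0,0]
    - [0,0,0]
  roll: [0,0,0,0,0,0,0,0]

```text
time: 22.25
tool_pos: [0.4358, -0.2731, 0.0442]
tool_rot: [1.0, 0.0, 0.001, 0.001]
contact_force: [0.3, -0.9, 0.2]
width: 0.0327
grip_force: 0.0
```

Emit:
arm_command:
  gripper: [1,1,1,1,1,1,1,1]
  linear:
    - [0,0,0]
    - [0,0,-0.1]
    - [0,0,-0.2]
    - [0,0,-0.2]
    - [0,0,-0.2]
    - [0.0827,-0.3147,0]
    - [0.0827,-0.3147,0]
    - [0.0827,-0.3147,0]
  roll: [0,0,0,0,0,0,0,0]

```text
time: 23.05
tool_pos: [0.4727, -0.1299, 0.1489]
tool_rot: [1.0, -0.001, 0.001, 0.0]
contact_force: [-0.0, -0.0, -0.6]
width: 0.0215
grip_force: 15.0
```

Emit:
arm_command:
  gripper: [1,1,1,1,1,1,1,1]
  linear:
    - [0.0827,-0.3147,0]
    - [0.0827,-0.3147,0]
    - [0,0,0]
    - [0,0,0]
    - [0,0,0.15]
    - [0,0,0.2]
    - [0,0,0.1]
    - [0,0,0]
  roll: [0,0,0,0,0,0,0,0]

```text
time: 23.85
tool_pos: [0.495, -0.0379, 0.0789]
tool_rot: [1.0, -0.001, -0.002, -0.0]
contact_force: [0.1, 0.2, -0.3]
width: 0.0216
grip_force: 15.0
```

Emit:
arm_command:
  gripper: [1,1,1,1,1,0.6,0.6,0.6]
  linear:
    - [0,0,0.12]
    - [0,0,0.08]
    - [0,0,0.04]
    - [0,0,0]
    - [0,0,0]
    - [0,0,0]
    - [0,0,0]
    - [0,0,0]
  roll: [0,0,0,0,0,0,0,0]

```text
time: 24.65
tool_pos: [0.4972, -0.0366, 0.0448]
tool_rot: [1.0, 0.0, 0.0, -0.0]
contact_force: [0.2, 0.5, -0.1]
width: 0.0348
grip_force: 0.0
```

Emit:
arm_command:
  gripper: [0.6,0.6,0.6,0.4,0.4,0.4,0.4,0.4]
  linear:
    - [0,0,-0.2]
    - [0,0,-0.2]
    - [0,0,-0.2]
    - [-0.1,0.26,-0.1]
    - [-0.1,0.26,-0.1]
    - [-0.1,0.26,-0.1]
    - [-0.1,0.26,-0.1]
    - [0,0,0]
  roll: [0,0,0,0,0,0,0,0]

```text
time: 25.45
tool_pos: [0.4373, -0.1974, 0.1967]
tool_rot: [1.0, -0.002, 0.002, 0.002]
contact_force: [0.6, 1.1, -0.1]
width: 0.0526
grip_force: 0.0
```

```bash
python3 - <<'E'
from h import *
im=snapshot('top'); cv2.imwrite("pics/t6.png",im[:,:,::-1]); s=get_state(); print(s['tool_pos'])
for k in knobs(im)+knobs(snapshot('scene'),'scene'): print(k)
a=rect(im,'top',.030,(.5415,-.004),.12); b=rect(im,'top',.096,(.5455,.241),.12)
cv2.imwrite("pics/v2.png",cv2.resize(np.hstack([a,b]),(800,400))[:,:,::-1])
E
```

```text
[ 0.43722281 -0.19487546  0.19566523]
(np.int32(27), array([242.6, 154.3]), array([0.7888, 0.1086]))
(np.int32(64), array([288.4, 232.8]), array([ 0.5974, -0.0044]))
(np.int32(62), array([267.1, 248.6]), array([0.5591, 0.0465]))
(np.int32(58), array([310.4, 248.7]), array([ 0.5593, -0.0577]))
(np.int32(61), array([275.1, 274.5]), array([0.4968, 0.0267]))
(np.int32(63), array([301.9, 275.1]), array([ 0.4957, -0.0377]))
(np.int32(29), array([ 43.3, 328.9]), array([0.365 , 0.5788]))
(np.int32(60), array([291.8, 269.8]), array([ 0.5982, -0.0024]))
(np.int32(65), array([268.4, 271.2]), array([0.5596, 0.0489]))
(np.int32(66), array([302.2, 281.5]), array([ 0.5611, -0.0563]))
(np.int32(60), array([261.9, 284.6]), array([0.4954, 0.0283]))
(np.int32(71), array([282.8, 290.8]), array([ 0.4975, -0.0347]))
```

View pics/v2.png

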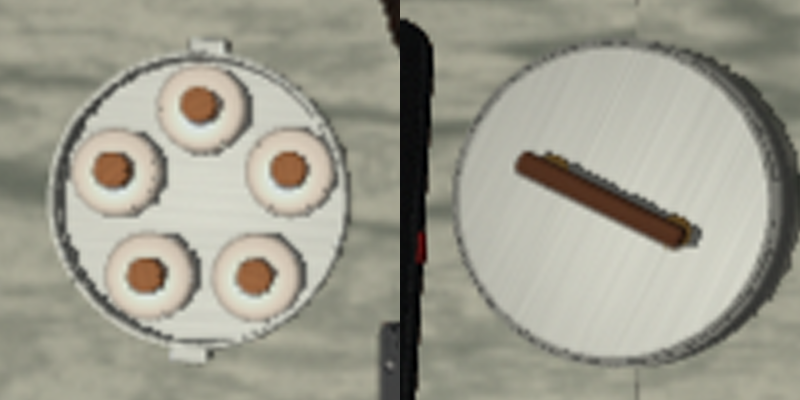

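The picture shows all five pots upright inside the rim, knobs at (200,105), (112,170), (289,170), (147,275) and (255,275). The lugs at (210,47) and (190,354) confirm the tin at (0.5415,-0.004), about -3.7°. The lid is undisturbed, its handle centred at about (601,200). Next I go over the handle.

Emit:
arm_command:
  gripper: [0.4,0.4,0.4,0.4,0.4,0.4,0.4,0.4]
  linear:
    - [0.0723,-0.2909,0]
    - [0.0723,-0.2909,0]
    - [0.0723,-0.2909,0]
    - [0.0723,-0.2909,0]
    - [0.0723,-0.2909,0]
    - [0.0723,-0.2909,0]
    - [0.0723,-0.2909,0]
    - [0.0723,-0.2909,0]
  roll: [0,0,0,0,0,0,0,0]

```text
time: 26.35
tool_pos: [0.5226, 0.1603, 0.1937]
tool_rot: [1.0, 0.001, -0.001, -0.0]
contact_force: [0.9, -0.6, 0.8]
width: 0.0526
grip_force: 0.0
```

Emit:
arm_command:
  gripper: [0.4,0.4,0.4,0.4,0.4,0.4,0.4,0.4]
  linear:
    - [0.0723,-0.2909,0]
    - [0.0723,-0.2909,0]
    - [0,0,0]
    - [0,0,0]
    - [0,0,0]
    - [0,0,0]
    - [0,0,0]
    - [0,0,0]
  roll: [0,0,-0.0677,-0.0677,-0.0677,-0.0677,-0.0677,-0.0677]

```text
time: 27.15
tool_pos: [0.5438, 0.2455, 0.1935]
tool_rot: [0.909, 0.416, -0.001, -0.0]
contact_force: [-0.2, -0.3, 0.5]
width: 0.0529
grip_force: 0.0
```

Emit:
arm_command:
  gripper: [0.4,0.4,0.4,0.4,0.4,0.4,0.4,0.4]
  linear:
    - [0,0,0]
    - [0,0,0]
    - [0,0,0.1]
    - [0,0,0.2]
    - [0,0,0]
    - [0,0,0]
    - [0,0,0]
    - [0,0,0]
  roll: [-0.0677,-0.0677,0,0,0,0,0,0]

```text
time: 27.95
tool_pos: [0.5463, 0.2444, 0.1508]
tool_rot: [0.843, 0.537, 0.001, 0.0]
contact_force: [0.3, 0.0, 0.4]
width: 0.0525
grip_force: 0.0
```

```bash
python3 - <<'E'
from h import *
im=snapshot('top'); sc=snapshot('scene'); s=get_state(); q=s['tool_rot']; print(s['tool_pos'],np.degrees(2*np.arctan2(q[1],q[0])))
im0=cv2.imread("pics/t6.png")[:,:,::-1].copy()
b=rect(im0,'top',.096,(.5455,.241),.12); h=cv2.cvtColor(b,cv2.COLOR_RGB2HSV)
m=cv2.inRange(h,(0,90,30),(18,255,160)); m[:,:60]=0
n,l,st,ce=cv2.connectedComponentsWithStats(m); i=1+st[1:,4].argmax()
pts=np.argwhere(l==i)[:,::-1].astype(np.float32); print(cv2.minAreaRect(pts),ce[i],st[i])
c=cv2.resize(sc[200:320,120:330],None,fx=3.6,fy=3.6,interpolation=cv2.INTER_CUBIC)
cv2.imwrite("pics/s3.png",c[:,:,::-1])
E
```

```text
[0.54621778 0.24409884 0.15068446] 64.99623390757239
((245.41856384277344, 236.611083984375), (224.05519104003906, 37.06227111816406), 25.933717727661133) [244.22752021 239.57960733] [ 140  183  210  113 6061]
```

View pics/s3.png

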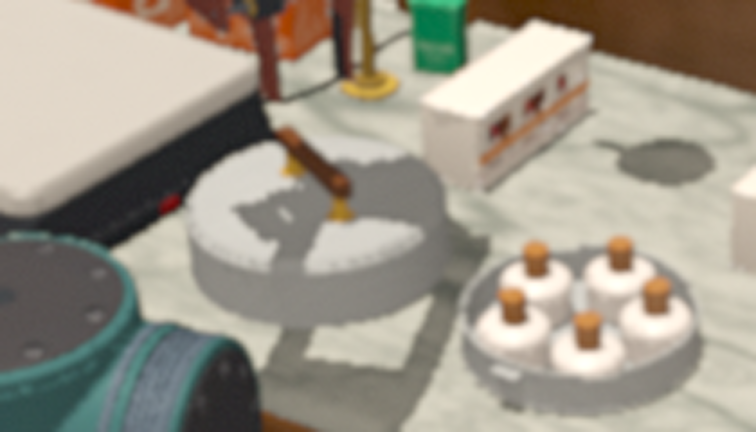

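The scene crop shows the gripper above the handle, which runs (290,140) to (345,185). All five knobs stand in the tin. Descending to grip the handle.

Emit:
arm_command:
  gripper: [0.4,0.4,0.4,0.4,0.4,1,1,1]
  linear:
    - [-0.014,0,0.2]
    - [0,0,0.2]
    - [0,0,0.1]
    - [0,0,0.05]
    - [0,0,0]
    - [0,0,0]
    - [0,0,0]
    - [0,0,0]
  roll: [0,0,0,0,0,0,0,0]
  grip_force: 45

```text
time: 28.85
tool_pos: [0.5455, 0.2422, 0.0682]
tool_rot: [0.843, 0.537, 0.001, 0.0]
contact_force: [0.1, -0.5, -0.8]
width: 0.0325
grip_force: 0.0
```

Emit:
arm_command:
  gripper: [1,1,1,1,1,1,1,1]
  linear:
    - [0,0,0]
    - [0,0,0]
    - [0,0,0]
    - [0,0,-0.1]
    - [0,0,-0.2]
    - [0,0,-0.2]
    - [0,0,-0.2]
    - [0,0,0]
  roll: [0,0,0,0,0,0,0,0]

```text
time: 29.65
tool_pos: [0.5475, 0.2427, 0.1759]
tool_rot: [0.843, 0.537, 0.004, 0.001]
contact_force: [-0.1, 0.6, -2.1]
width: 0.0148
grip_force: 44.9
```

Emit:
arm_command:
  gripper: [1,1,1,1,1,1,1,1]
  linear:
    - [-0.2498,0.1112,0]
    - [-0.2498,0.1112,0]
    - [-0.2498,0.1112,0]
    - [-0.2498,0.1112,0]
    - [-0.2498,0.1112,0]
    - [-0.2498,0.1112,0]
    - [0,0,0]
    - [0,0,0]
  roll: [0,0,0,0,0,0,-0.005,-0.005]

```text
time: 30.45
tool_pos: [0.5394, -0.0048, 0.1707]
tool_rot: [0.838, 0.545, -0.001, -0.001]
contact_force: [0.3, 0.6, -2.5]
width: 0.0149
grip_force: 45.0
```

Emit:
arm_command:
  gripper: [1,1,1,1,1,1,1,1]
  linear:
    - [0,0,0]
    - [0,0,0]
    - [0,0,0.1]
    - [0,0,0.1]
    - [0,0,0]
    - [0,0,0]
    - [0,0,0]
    - [0,0,0]
  roll: [0,0,0,0,0,0,0,0]

```text
time: 31.25
tool_pos: [0.541, -0.004, 0.1429]
tool_rot: [0.838, 0.546, 0.001, 0.0]
contact_force: [-0.6, 0.1, -1.9]
width: 0.0147
grip_force: 45.0
```

```bash
python3 - <<'E'
from h import *
im=snapshot('top'); sc=snapshot('scene'); s=get_state(); q=s['tool_rot']; p=s['tool_pos']; print(p,np.degrees(2*np.arctan2(q[1],q[0])),s['contact_force'],s['joints'])
cv2.imwrite("pics/t7.png",im[:,:,::-1]);cv2.imwrite("pics/s4.png",sc[:,:,::-1])
k=4
def crop(img,n,o,w,h):
    c=cv2.resize(img[o[1]:o[1]+h,o[0]:o[0]+w],None,fx=k,fy=k,interpolation=cv2.INTER_CUBIC)
    th=np.radians(np.arange(0,360,6)); z0=p[2]-.068
    for z,r in ((z0,.1025),(z0+.058,.1025)):
        for u in (proj(n,np.c_[p[0]+r*np.cos(th),p[1]+r*np.sin(th),0*th+z])-o)*k: cv2.circle(c,tuple(int(v) for v in u),1,(255,0,0),-1)
    for z in (.039,):
        for u in (proj(n,np.c_[.5415+.089*np.cos(th),-.0037+.089*np.sin(th),0*th+z])-o)*k: cv2.circle(c,tuple(int(v) for v in u),1,(0,0,255),-1)
    return c
a=crop(im,'top',(230,200),100,120); b=crop(sc,'scene',(235,210),100,120)
cv2.imwrite("pics/v3.png",np.hstack([a,b])[:,:,::-1])
E
```

```text
[ 0.5408559  -0.00416143  0.14273118] 66.1993271018783 [-0.6549564   0.15817742 -1.62318861] [-1.35498656e-01  3.62196579e-01  1.73191466e+00  1.14854787e-04
  1.04634770e+00  2.79843995e-01]
```

View pics/v3.png

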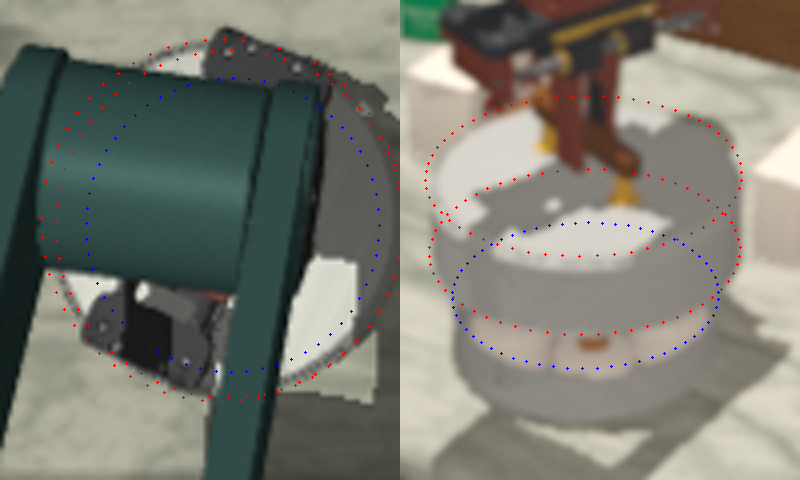

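The scene crop shows the lid's outline, columns 432–737 with its lower edge at row ~335, lying on the outline predicted from the TCP. The tin's rim, columns 453–720, lies on its prediction too. The lid is centred within about 1 mm, so I lower it gently.

Emit:
arm_command:
  gripper: [1,1,1,1,1,1,1,1]
  linear:
    - [0,0,0.1]
    - [0,0,0.1]
    - [0,0,0]
    - [0,0,0.033]
    - [0,0,0.033]
    - [0,0,0.033]
    - [0,0,0]
    - [0,0,0]
  roll: [0,0,0,0,0,0,0,0]

```text
time: 32.15
tool_pos: [0.5404, -0.0042, 0.0973]
tool_rot: [0.838, 0.546, -0.0, -0.0]
contact_force: [0.5, -0.0, -1.8]
width: 0.0148
grip_force: 45.0
```

Emit:
arm_command:
  gripper: [1,1,1,1,1,1,1,1]
  linear:
    - [0.003,0,0.027]
    - [0,0,0.027]
    - [0,0,0.02]
    - [0,0,0.013]
    - [0,0,0]
    - [0,0,0]
    - [0,0,0]
    - [0,0,0]
  roll: [0,0,0,0,0,0,0,0]

```text
time: 32.95
tool_pos: [0.5407, -0.0038, 0.0843]
tool_rot: [0.838, 0.546, 0.0, 0.0]
contact_force: [1.0, -0.3, -1.2]
width: 0.0145
grip_force: 45.0
```

Emit:
arm_command:
  gripper: [1,1,1,1,1,1,1,1]
  linear:
    - [0,0,0.007]
    - [0,0,0.007]
    - [0,0,0]
    - [0,0,0]
    - [0,0,0]
    - [0,0,0]
    - [0,0,0]
    - [0,0,0]
  roll: [0,0,0,0,0,0,0,0]

```text
time: 33.75
tool_pos: [0.5407, -0.0037, 0.0826]
tool_rot: [0.838, 0.546, 0.0, 0.0]
contact_force: [-2.0, -0.4, 6.1]
width: 0.0144
grip_force: 45.0
```

Emit:
arm_command:
  gripper: [1,1,1,1,1,1,1,1]
  linear:
    - [0,0,-0.003]
    - [0,0,0]
    - [0,0,0]
    - [0,0,0]
    - [0,0,0]
    - [0,0,0]
    - [0,0,0]
    - [0,0,0]
  roll: [0.03,0.05,0.05,0.05,0.05,0.05,0.05,0.05]

```text
time: 34.55
tool_pos: [0.5408, -0.0039, 0.0826]
tool_rot: [0.984, 0.177, 0.0, 0.0]
contact_force: [0.2, 0.6, 0.7]
width: 0.0142
grip_force: 45.0
```

```bash
python3 - <<'E'
from h import *
s=get_state(); q=s['tool_rot']; print(s['tool_pos'],np.degrees(2*np.arctan2(q[1],q[0])),s['contact_force'],s['ft_torque'],s['joints'][5])
E
```

```text
[ 0.540784   -0.00387019  0.08260383] 20.378176695705072 [0.1995026  0.57370768 0.72848049] [0.00443642 0.05942896 0.17442847] 1.0804741440082923
```

Emit:
arm_command:
  gripper: [1,1,1,1,1,1,1,1]
  linear:
    - [0,0,0]
    - [0,0,0]
    - [0,0,0]
    - [0,0,0]
    - [0,0,0]
    - [0,0,0]
    - [0,0,0]
    - [0,0,0]
  roll: [0.045,0.045,0.045,0.045,0.0125,0.0125,0,0]

```text
time: 35.35
tool_pos: [0.5405, -0.0037, 0.0824]
tool_rot: [0.999, -0.034, -0.0, -0.0]
contact_force: [0.1, 0.5, -1.7]
width: 0.0149
grip_force: 45.0
```

```bash
python3 - <<'E'
from h import *
s=get_state(); q=s['tool_rot']; print(s['tool_pos'],np.degrees(2*np.arctan2(q[1],q[0])),s['contact_force'],s['ft_torque'],s['joints'][5])
E
```

```text
[ 0.54049902 -0.00372767  0.08244222] -3.9424070031722684 [ 0.06982846  0.53375973 -1.66521069] [ 0.04323474  0.02899486 -0.00758895] 1.5047129610482866
```

Emit:
arm_command:
  gripper: [1,1,1,1,1,1,1,1]
  linear:
    - [0,0,0]
    - [0,0,0]
    - [0,0,0]
    - [0,0,0]
    - [0,0,0]
    - [0,0,0]
    - [0,0,0]
    - [0,0,0]
  roll: [0.0125,0.0125,0,0,0,0,0,0]

```text
time: 36.15
tool_pos: [0.5405, -0.0037, 0.0826]
tool_rot: [0.998, -0.061, -0.0, -0.0]
contact_force: [-1.2, 2.5, -2.0]
width: 0.0151
grip_force: 45.0
```

```bash
python3 - <<'E'
from h import *
s=get_state(); q=s['tool_rot']; print(s['tool_pos'],np.degrees(2*np.arctan2(q[1],q[0])),s['contact_force'],s['ft_torque'],s['joints'][5])
E
```

```text
[ 0.54050016 -0.0037184   0.08255042] -7.004138373740237 [-1.153433    2.53926185 -2.00150665] [0.43699409 0.06662519 0.17409469] 1.5581193502483044
```

The stop is felt: torque rose again and lateral force appeared, with the weight hanging on the gripper. Letting go so it drops, then rising to look.

Emit:
arm_command:
  gripper: [0.65,0.65,0.65,0.65,0.65,0.65,0.65,0.65]
  linear:
    - [0,0,0]
    - [0,0,0]
    - [0,0,0]
    - [0,0,0]
    - [0,0,-0.1]
    - [0,0,-0.2]
    - [0,0,-0.2]
    - [0,0,0]
  roll: [0,0,0,0,0,0,0,0]

```text
time: 36.95
tool_pos: [0.5436, -0.0042, 0.1614]
tool_rot: [0.998, -0.061, 0.004, 0.0]
contact_force: [0.3, 0.3, -0.2]
width: 0.0306
grip_force: 0.0
```

Emit:
arm_command:
  gripper: [0.65,0.65,0.65,0.65,0.65,0.65,0.65,0.65]
  linear:
    - [0,0.31,0]
    - [0,0.31,0]
    - [0,0.31,0]
    - [0,0.31,0]
    - [0,0,0]
    - [0,0,0]
    - [0,0,0]
    - [0,0,0]
  roll: [0,0,0,0,0,0,0,0]

```text
time: 37.75
tool_pos: [0.5177, -0.1869, 0.1572]
tool_rot: [0.998, -0.06, -0.0, -0.0]
contact_force: [-0.5, 0.2, 0.1]
width: 0.0308
grip_force: 0.0
```

```bash
python3 - <<'E'
from h import *
im=snapshot('top'); sc=snapshot('scene'); s=get_state(); q=s['tool_rot']; p=s['tool_pos']; print(p,np.degrees(2*np.arctan2(q[1],q[0])))
cv2.imwrite("pics/t8.png",im[:,:,::-1]);cv2.imwrite("pics/s5.png",sc[:,:,::-1])
a=rect(im,'top',.108,(.5405,-.004),.12); b=cv2.resize(sc[210:330,225:345],(480,480),interpolation=cv2.INTER_CUBIC)
for dz,col in ((.012,(255,0,0)),(.015,(0,0,255))):
  for sgn in (-1,1):
    for zz in (.058,.096):
      u=(proj('scene',[.5405+sgn*.055*np.cos(-.09),-.0037+sgn*.055*np.sin(-.09),zz+dz])[0]-[225,210])*4; cv2.circle(b,tuple(int(v) for v in u),2,col,-1)
h=cv2.cvtColor(a,cv2.COLOR_RGB2HSV); m=cv2.inRange(h,(0,90,30),(18,255,160)); n,l,st,ce=cv2.connectedComponentsWithStats(m); i=1+st[1:,4].argmax()
print(cv2.minAreaRect(np.argwhere(l==i)[:,::-1].astype(np.float32)),ce[i])
cv2.imwrite("pics/v4.png",cv2.resize(np.hstack([a,b]),(800,400))[:,:,::-1])
E
```

```text
[ 0.51797176 -0.18703774  0.15744059] -6.901088933072007
((246.0352325439453, 236.00418090820312), (36.291351318359375, 213.35060119628906), 6.788974285125732) [243.5179026  235.40183268]
```

View pics/v4.png

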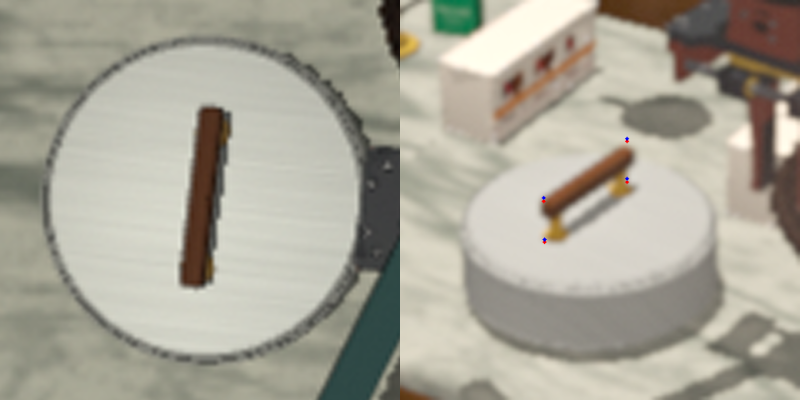

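The handle lies along about -7° from (210,110) to (193,285), and the lid looks level. Whether it dropped 3 mm can't be told at this resolution, so I'll touch the handle's top with closed fingers. I expect 0.108 m if locked and 0.111 m if not.

Emit:
arm_command:
  gripper: [1,1,1,1,1,1,1,1]
  linear:
    - [0,-0.31,0]
    - [0,-0.31,0]
    - [0,-0.31,0]
    - [0,-0.31,0]
    - [0,0,0.1]
    - [0,0,0.173]
    - [0,0,0]
    - [0,0,0]
  roll: [0,0,0,0,0,0,0,0]

```text
time: 38.65
tool_pos: [0.5401, -0.0032, 0.1166]
tool_rot: [0.998, -0.061, -0.001, -0.0]
contact_force: [-0.2, -0.7, 1.0]
width: 0.0005
grip_force: 0.0
```

Emit:
arm_command:
  gripper: [1,1,1,1,1,1,1,1]
  linear:
    - [0,0,0]
    - [0,0,0.0067]
    - [0,0,0.0067]
    - [0,0,0.0067]
    - [0,0,0.0067]
    - [0,0,0]
    - [0,0,0]
    - [0,0,0]
  roll: [0,0,0,0,0,0,0,0]

```text
time: 39.45
tool_pos: [0.5406, -0.0038, 0.1126]
tool_rot: [0.998, -0.061, -0.0, -0.0]
contact_force: [-0.2, 0.1, 0.5]
width: 0.0007
grip_force: 0.0
```

Emit:
arm_command:
  gripper: [1,1,1,1,1,1,1,1]
  linear:
    - [0,0,0.0067]
    - [0,0,0.0067]
    - [0,0,0.002]
    - [0,0,0]
    - [0,0,0]
    - [0,0,0]
    - [0,0,0]
    - [0,0,0]
  roll: [0,0,0,0,0,0,0,0]

```text
time: 40.25
tool_pos: [0.5406, -0.0037, 0.1103]
tool_rot: [0.998, -0.061, -0.0, -0.0]
contact_force: [-0.8, -0.4, 0.6]
width: 0.0006
grip_force: 0.0
```

Emit:
arm_command:
  gripper: [1,1,1,1,1,1,1,1]
  linear:
    - [0,0,0.0067]
    - [0,0,0.004]
    - [0,0,0]
    - [0,0,0]
    - [0,0,0]
    - [0,0,0]
    - [0,0,0]
    - [0,0,0]
  roll: [0,0,0,0,0,0,0,0]

```text
time: 41.05
tool_pos: [0.5406, -0.0038, 0.1089]
tool_rot: [0.998, -0.061, 0.0, 0.0]
contact_force: [-1.2, -0.1, 5.6]
width: 0.0003
grip_force: 2.6
```

Contact came at 0.109 m, so the lid is home and locked. Now I grip the handle and slide the tin sideways and forward to the mouth of the gap, centred at y≈0.068.

Emit:
arm_command:
  gripper: [1,0.5,0.5,0.5,0.5,0.5,0.5,0.5]
  linear:
    - [0,0,-0.1]
    - [0,0,-0.1]
    - [0,0,0]
    - [0,0,0]
    - [0,0,0.1]
    - [0,0,0.15]
    - [0,0,0.143]
    - [0,0,0]
  roll: [0,0,0,0,0,0,0,0]

```text
time: 41.85
tool_pos: [0.5374, -0.0033, 0.0764]
tool_rot: [0.998, -0.061, -0.003, -0.0]
contact_force: [-0.4, 0.4, 0.8]
width: 0.0439
grip_force: 0.0
```

Emit:
arm_command:
  gripper: [0.5,1,1,1,1,1,1,1]
  linear:
    - [0,0,0]
    - [0,0,0]
    - [0,0,0]
    - [0,0,0]
    - [0,0,0]
    - [0,0,0]
    - [0.03,-0.025,0]
    - [0.0476,-0.0401,0]
  roll: [0,0,0,0,0,0,0,0]
  grip_force: 30

```text
time: 42.65
tool_pos: [0.5495, 0.0029, 0.0803]
tool_rot: [0.998, -0.061, -0.003, 0.002]
contact_force: [-10.7, -7.3, 16.1]
width: 0.0149
grip_force: 30.0
```

Emit:
arm_command:
  gripper: [1,1,1,1,1,1,1,1]
  linear:
    - [0.0476,-0.0401,-0.007]
    - [0.0476,-0.0401,0]
    - [0.0476,-0.0401,0]
    - [0.0476,-0.0401,0]
    - [0.0476,-0.0401,0]
    - [0.0476,-0.0401,0]
    - [0.0476,-0.0401,0]
    - [0,0,0]
  roll: [0,0,0,0,0,0,0,0]

```text
time: 43.45
tool_pos: [0.6072, 0.0403, 0.0806]
tool_rot: [0.998, -0.061, -0.001, 0.0]
contact_force: [-2.3, -1.2, 3.5]
width: 0.0149
grip_force: 30.0
```

Emit:
arm_command:
  gripper: [1,1,1,1,1,1,1,1]
  linear:
    - [0.0426,-0.036,0]
    - [0.0426,-0.036,0]
    - [0.0426,-0.036,0]
    - [0.0426,-0.036,0]
    - [0.0426,-0.036,0]
    - [0.0426,-0.036,0]
    - [0,0,0]
    - [0,0,0]
  roll: [0,0,0,0,0,0,0,0]

```text
time: 44.25
tool_pos: [0.6494, 0.0676, 0.0806]
tool_rot: [0.998, -0.061, -0.001, -0.0]
contact_force: [-2.5, -1.9, 1.6]
width: 0.0149
grip_force: 30.0
```

Emit:
arm_command:
  gripper: [1,1,0.5,0.5,0.5,0.4,0.4,0.4]
  linear:
    - [0,0,0]
    - [0,0,0]
    - [0,0,0]
    - [0,0,0]
    - [0,0,0]
    - [0,0,-0.15]
    - [0,0,-0.25]
    - [0,0,0]
  roll: [0,0,0,0,0,0,0,0]

```text
time: 45.05
tool_pos: [0.6542, 0.0678, 0.1459]
tool_rot: [0.998, -0.061, 0.005, -0.0]
contact_force: [1.5, 0.3, 0.5]
width: 0.0527
grip_force: 0.0
```

Emit:
arm_command:
  gripper: [0.4,0,0,0,0,0,0,0]
  linear:
    - [0,0,0]
    - [-0.2417,0,0]
    - [-0.2417,0,0]
    - [-0.2417,0,0]
    - [-0.2417,0,0]
    - [0,0,0]
    - [0,0,0]
    - [0,0,0]
  roll: [-0.0575,0,0,0,0,0,0,0]

```text
time: 45.85
tool_pos: [0.5069, 0.068, 0.1411]
tool_rot: [1.0, -0.001, 0.001, -0.0]
contact_force: [-0.1, 0.7, -0.4]
width: 0.0873
grip_force: 0.0
```

```bash
python3 - <<'E'
from h import *
im=snapshot('top'); sc=snapshot('scene'); s=get_state(); q=s['tool_rot']; p=s['tool_pos']; print(p,np.degrees(2*np.arctan2(q[1],q[0])),s['width'])
a=cv2.resize(im[140:260,180:350],None,fx=2.35,fy=2.35,interpolation=cv2.INTER_CUBIC); b=cv2.resize(sc[190:310,220:390],None,fx=2.35,fy=2.35,interpolation=cv2.INTER_CUBIC)
cv2.imwrite("pics/v5.png",np.hstack([a,b])[:,:,::-1])
E
```

```text
[0.50681152 0.06789032 0.14094029] -0.11774026485229146 0.08765501076173518
```

View pics/v5.png

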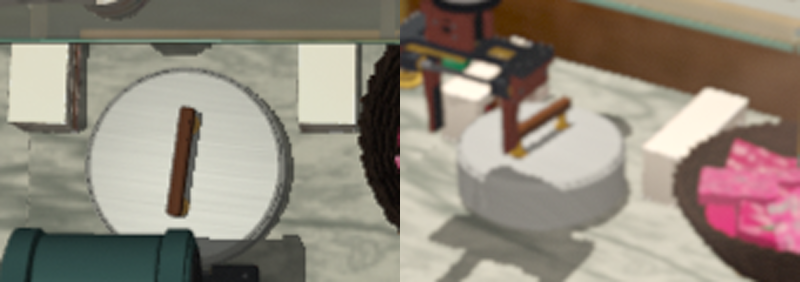

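The top crop shows the lid at (185,155) between the boxes, whose inner edges are near columns 80 and 300, with room on both sides. I'll lower the open fingers in front of the skirt and push straight in with both.

Emit:
arm_command:
  gripper: [0,0,0,0,0,0,0,0]
  linear:
    - [0,0,0.2]
    - [0,0,0.25]
    - [0,0,0.2]
    - [0,0,0.057]
    - [0.067,0,0]
    - [0.067,0,0]
    - [0.067,0,0]
    - [0,0,0]
  roll: [0,0,0,0,0,0,0,0]

```text
time: 46.75
tool_pos: [0.5393, 0.0678, 0.0364]
tool_rot: [1.0, -0.001, 0.003, -0.0]
contact_force: [-0.8, -0.2, 0.5]
width: 0.0878
grip_force: 0.0
```

Emit:
arm_command:
  gripper: [0,0,0,0,0,0,0,0]
  linear:
    - [0.067,0,0]
    - [0.05,0,0]
    - [0.05,0,0]
    - [0.05,0,0]
    - [0.05,0,0]
    - [0.05,0,0]
    - [0.05,0,0]
    - [0,0,0]
  roll: [0,0,0,0,0,0,0,0]

```text
time: 47.55
tool_pos: [0.5886, 0.0679, 0.0346]
tool_rot: [1.0, -0.001, -0.002, -0.0]
contact_force: [-3.9, 1.5, 1.0]
width: 0.0881
grip_force: 2.2
```

Emit:
arm_command:
  gripper: [0,0,0,0,0,0,0,0]
  linear:
    - [0.05,0,0]
    - [0.05,0,0]
    - [0.05,0,0]
    - [0.05,0,0]
    - [0.05,0,0]
    - [0.05,0,0]
    - [0.03,0,0]
    - [0,0,0]
  roll: [0,0,0,0,0,0,0,0]

```text
time: 48.35
tool_pos: [0.6384, 0.0678, 0.0344]
tool_rot: [1.0, -0.001, -0.002, -0.0]
contact_force: [-3.9, 0.0, 0.8]
width: 0.0876
grip_force: 2.3
```

```bash
python3 - <<'E'
from h import *
im=snapshot('top'); sc=snapshot('scene'); s=get_state(); print(s['tool_pos'],s['contact_force'])
a=cv2.resize(im[130:250,180:350],None,fx=2.35,fy=2.35,interpolation=cv2.INTER_CUBIC); b=cv2.resize(sc[160:280,220:390],None,fx=2.35,fy=2.35,interpolation=cv2.INTER_CUBIC)
cv2.imwrite("pics/v6.png",np.hstack([a,b])[:,:,::-1])
E
```

```text
[0.63847153 0.06778442 0.03443877] [-4.55506404 -0.64143564  1.26789114]
```

View pics/v6.png

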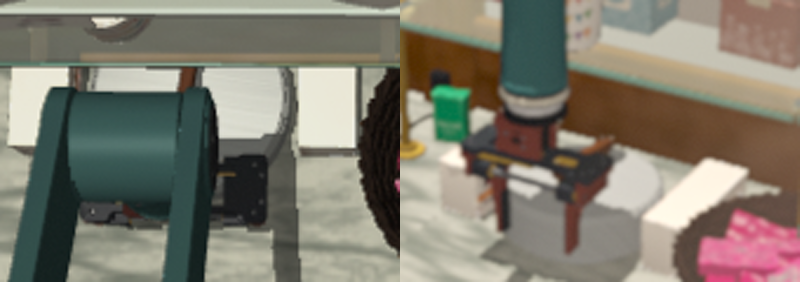

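The tin is centred between the unmoved boxes, with its middle at about x=0.741. The wrist's front at row 88 is still short of the shelf edge at row 67. Pushing 20 mm more.

Emit:
arm_command:
  gripper: [0,0,0,0,0,0,0,0]
  linear:
    - [0.0333,0,0]
    - [0.0333,0,0]
    - [0.0333,0,0]
    - [0.0333,0,0]
    - [0,0,0]
    - [0,0,0]
    - [0,0,0]
    - [0,0,0]
  roll: [0,0,0,0,0,0,0,0]

```text
time: 49.25
tool_pos: [0.6593, 0.0677, 0.0346]
tool_rot: [1.0, -0.001, -0.0, -0.0]
contact_force: [-3.9, 0.4, -1.1]
width: 0.0879
grip_force: 2.1
```

Emit:
arm_command:
  gripper: [0,0,0,0,0,0,0,0]
  linear:
    - [-0.1,0,0]
    - [-0.2,0,0]
    - [-0.3,0,0]
    - [-0.3,0,0]
    - [-0.2,0,-0.25]
    - [0,0,-0.3]
    - [0,0.3,-0.3]
    - [0,0.3,0]
  roll: [0,0,0,0,0,0,0,0]

```text
time: 50.05
tool_pos: [0.5005, -0.0129, 0.1586]
tool_rot: [1.0, 0.001, 0.007, 0.001]
contact_force: [1.6, -0.6, -0.4]
width: 0.0879
grip_force: 0.0
```

Emit:
arm_command:
  gripper: [0,0,0,0,0,0,0,0]
  linear:
    - [0,0.3,0]
    - [0,0.3,0]
    - [0,0.3,0]
    - [0,0.3,0]
    - [0,0,0]
    - [0,0,0]
    - [0,0,0]
    - [0,0,0]
  roll: [0,0,0,0,0,0,0,0]

```text
time: 50.85
tool_pos: [0.4945, -0.1912, 0.1528]
tool_rot: [1.0, -0.0, 0.0, -0.0]
contact_force: [0.8, -0.5, -0.7]
width: 0.0877
grip_force: 0.0
```

```bash
python3 - <<'E'
from h import *
im=snapshot('top'); sc=snapshot('scene'); s=get_state(); print(s['tool_pos'],s['contact_force'])
a=cv2.resize(im[130:250,170:340],None,fx=2.35,fy=2.35,interpolation=cv2.INTER_CUBIC); b=cv2.resize(sc[160:280,220:390],None,fx=2.35,fy=2.35,interpolation=cv2.INTER_CUBIC)
th=np.radians(np.arange(0,360,8))
for x,col in ((.757,(255,0,0)),):
  for z in (.012,.070):
    P=np.c_[x+.1025*np.cos(th),.068+.1025*np.sin(th),0*th+z]
    for u in (proj('top',P)-[170,130])*2.35: cv2.circle(a,tuple(int(v) for v in u),1,col,-1)
    for u in (proj('scene',P)-[220,160])*2.35: cv2.circle(b,tuple(int(v) for v in u),1,col,-1)
cv2.imwrite("pics/v7.png",np.hstack([a,b])[:,:,::-1])
E
```

```text
[ 0.49440799 -0.19118345  0.15267848] [ 0.6508173  -0.31627995 -0.7846511 ]
```

View pics/v7.png

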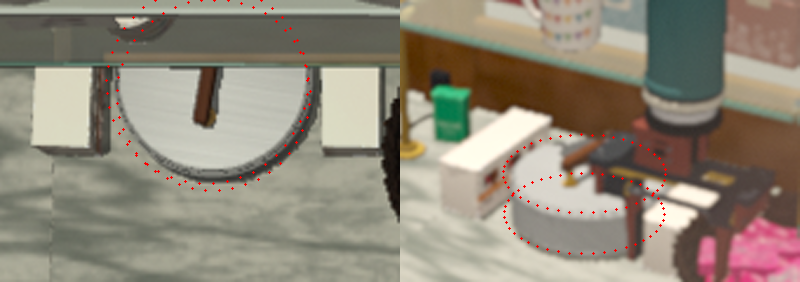

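The skirt's front edge is at row ~183, at or slightly behind the ring predicted for x=0.757. That puts the tin's middle at about x≈0.76, beyond the shelf edge at 0.745. The boxes have not moved and the arm is clear, so I hand in.

```bash
python3 -c "
from rig import *
print(sign_off())"
```

```text
the job is handed in; nothing more can be done
None
```

All five pots on the counter are packed upright in the tin, the lid is on and locked, and the tin's middle is about 15 mm past the shelf edge with the gift boxes unmoved; the job is handed in.

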